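# Work the seized gate bolt of a tube-rack dock free

### The arm

A 6-joint arm with a two-finger parallel gripper is mounted at the origin on a cart in front of the work surface, level with it; the furniture and walls round the work are solid. World frame = base frame: x ahead of the robot, y to its left, z up, the work surface at z = 0. Lengths are in m, angles in rad, forces in N, time in s.
With the tool pointing down it reaches from about 0.25 to 0.775 m from the base axis. Payload 4 kg.
Tool frame: the origin (TCP) lies at the very end of the fingers, on their centre line; the grasp point (between the pads) lies 19 mm behind it (robot.hold_point_z is the distance from the TCP to the grasp point, in m); z points along the fingers, y is the line along which they close (so a half turn about z gives the same grasp; the last joint's range is limited). The gripper opens to 94 mm and grips with 3 to 60 N. Pads are 16 mm wide; open, the fingers measure 119 mm over their backs; the gripper's body (75 mm by 177 mm) begins 78 mm behind the grasp point.
Start: joints at [1.193, 0.087, 1.371, -0, 1.684, -0.103], TCP at [0.149, 0.529, 0.206] pointing down, gripper open.
Joint ranges: [-3.1, 3.1], [-0.76, 2.03], [0.27, 2.55], [-1.08, 4.22], [0.17, 2.65], [-2.57, 2.57]. Speed limits (rad/s): [2.79, 2.79, 3.14, 3.14, 3.14, 3.14].

### API

Orientations are given as [roll, pitch, yaw] about the fixed x, y, z axes, in that order (R = Rz(yaw) Ry(pitch) Rx(roll)).
In Python, from bench import robot gives the robot as it stands.
- The arm moves only by the tool carry_out, never from a script. Its argument "steps" is a list of rows, each a list of 3 entries, a list of its own where there are three numbers: the shift along the tool's x, y, z in m, then the turn about the tool's z in units of 10 degrees (1.0 is 10 degrees), then the closure, from -1 (fully open) to 1 (shut). In form: [[[tx, ty, tz], roll, jaw], ...]. A call has 1 to 10 rows; each row is the pose to reach, as a shift and turn from the pose commanded when the call began, along the tool's axes at that moment; what a row does not reach only later rows make up. A row lasts 1/8 s, in which the tool goes at most 62.5 mm and 10.7 degrees, less where a joint would pass 70% of its speed; a pose out of reach is approached as far as the arm can. A call with a gripper value outside its range is refused whole. The fingers move at their own pace and stop on an object; the grip force is fixed at half the most. Time passes only in rows, so rows that repeat a pose let the fingers close. It gives the time, the measured TCP pose, the force, the opening and the grip force at its end, in the units of the state.
- robot.get_obs(): the state, without advancing time (a new reading comes with each control period).
- robot.snapshot(name): name is "scene" or "top"; returns a dict with "image" (480x640x3 uint8, red, green, blue), "z_map" (480x640 float32, m along the optical axis (not along the pixel's ray), 0 where there is no reading), "mtx" (3x3 intrinsics, pixels), "D" ([k1, k2, p1, p2, k3] as OpenCV has them; the pictures are not rectified), "R" (3x3) and "t" (3): a world point X has camera coordinates R X + t. Camera axes: x right, y down, z forward; pixel columns grow to the right and rows downward; lengths in m; the calibration is good to about 2 mm. A picture is of the moment at which its call begins.
- robot.close_job(): hands the job in; it is judged then, once.
The state is a dict: "time": time; "joint_positions": joint angles; "qvel": joint speeds; "joint_torque": joint torques, N m; "tool_pos": TCP position; "ee_rot": TCP orientation; "wrist_force": force on the tool from outside, world axes, zero at the start; "wrist_torque": the same for the moment, N m; "width": finger opening in m; "finger_force": force on a finger pad.
Only numpy, scipy, OpenCV 4.12 (cv2) and the standard library are available. Lean on these libraries where they do the work, as an engineer would, in place of code of your own. Each camera call takes 0.05 s, during which the arm holds its last target. There are 200 camera calls.

### The job

The rusty brown slide bolt on one of the two rack docks has seized, so its blue tube rack is locked in. Work it free with short back-and-forth strokes of its upright tab: draw it until it sticks, push it fully back home, draw it again, and so on, until it runs; then draw it right out to the end of its travel and let go. Leave the bright steel bolt on the other dock and both racks where they are.

Things in the scene. Friction and masses are not known exactly. Their poses are not given: they have to be found in the camera images.
- rusty_bolt (a joint): travel of the seized rust-brown bolt, m: 0 fully home, 0.046 end of travel; starts at 0.0045 to 0.008. Drawn along the tab's -y. Drags with about 5 N. It first sticks hard at about 0.010; once pushed fully home (0) it can be drawn to about 0.018, where it sticks again; once pushed fully home again it runs the whole way. More force does not help: 15 N is plenty either way.
- rusty_tab (a point): middle of the grip zone of the seized bolt's upright rust-brown tab, 74 mm above the worktop, 18 mm below the tab's top; moves with the bolt. Tab 10 mm thick along y, 22 mm wide along x, on a carriage 36 mm high. Axes: y along the slide (the bolt is drawn to -y, the robot's right at yaw 0), z up. Grasp from above, fingers closing along y; all beside it is under 45 mm high.
- clean_tab (a point): the same point on the bright steel bolt of the other, otherwise equal dock, which must not be moved
- rusty: the seized bolt's dock, fixed: grey base plate 130 x 156 x 12 mm (x, y, z), origin at its underside, 3 mm in x from the middle. Tab 50 mm to -x of the origin and, bolt home, 13 mm to -y. Its rack stands in a low fence at y = +18 to +70 mm, x = -41 to +59 mm, its top 44 mm above the worktop, with two capped tubes in far holes up to 57 mm
- rusty_rack: blue microtube rack, 52 x 100 x 32 mm, standing loose in the seized dock's bay; origin at the middle of its underside; to be left there
- clean_rack: blue microtube rack, 52 x 100 x 32 mm, standing loose in the other dock's bay; origin at the middle of its underside; to be left there

How it is judged:
By the outcome, as a careful person would: the job done as asked, in the order asked, and still so for the second after the job is handed in, with the robot touching nothing.
It also fails if it takes over 32 s, if anything falls off the work surface, if the arm or the gripper's body presses on something with over 40 N, if the wrist force passes 120 N, or if a joint passes its speed limit or range.

## Working session

There is one attempt and no reset: what is moved stays moved. The work goes in short steps, Python scripts to look and compute and a tool call to move; the robot and the scene stay as the last step left them, time stands still between calls to the robot, and variables do not carry over. Pictures are saved under pics/ and viewed, at most 10 in all, crops included, and the job is handed in when it is done.

Besides the shell and the picture viewer there is one more tool, called after ">>>" as name(argument=value, ...) on one line, values as JSON. carry_out: Moves the arm, as the interface text tells. Its arguments: {"type":"object","properties":{"steps":{"type":"array","items":{"type":"array"}}},"required":["steps"]}

```bash
mkdir -p pics; python3 - <<'E'
from bench import robot
import cv2,numpy as np
o=robot.get_obs(); print({k:np.round(v,3) for k,v in o.items()})
for n in ("scene","top"):
    s=robot.snapshot(n); cv2.imwrite(f"pics/{n}0.png",s["image"][:,:,::-1]); np.savez(f"{n}0.npz",**s)
    print(n,s["mtx"].tolist(),s["D"],(-s["R"].T@s["t"]).round(3),s["R"].round(2).tolist())
E
```

```text
{'time': np.float64(0.0), 'joint_positions': array([ 1.193,  0.088,  1.372, -0.   ,  1.684, -0.103]), 'qvel': array([ 0.001,  0.   ,  0.001,  0.001, -0.   ,  0.001]), 'joint_torque': array([ 1.0000e-03, -3.4020e+01, -3.0242e+01,  7.2000e-02,  3.3000e-02,
       -0.0000e+00]), 'tool_pos': array([0.149, 0.529, 0.204]), 'ee_rot': array([-3.139, -0.   ,  2.867]), 'wrist_force': array([0.62 , 0.204, 0.822]), 'wrist_torque': array([-0.021,  0.029,  0.018]), 'finger_force': np.float64(0.0), 'width': np.float64(0.094)}
scene [[491.76339559905, 0.0, 322.81399337202953], [0.0, 491.76339559905, 242.50107145380133], [0.0, 0.0, 1.0]] [-0.0821394  0.         0.         0.         0.       ] [-0.02  -0.277  0.593] [[0.6, -0.8, -0.01], [-0.5, -0.36, -0.79], [0.63, 0.48, -0.62]]
top [[483.309366759776, 0.0, 325.8518295585172], [0.0, 483.309366759776, 230.79744722188903], [0.0, 0.0, 1.0]] [-0.05955752  0.          0.          0.          0.        ] [0.38  0.143 0.925] [[0.03, -1.0, 0.02], [-0.98, -0.03, -0.18], [0.18, -0.02, -0.98]]
```

View pics/scene0.png

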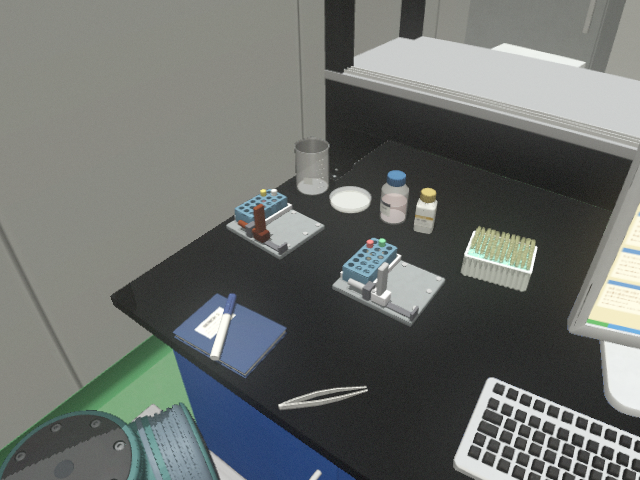

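View pics/top0.png

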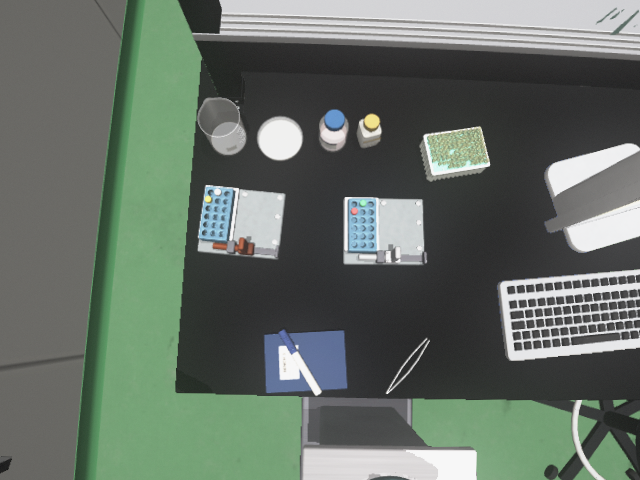

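The scene view shows the rusty dock at about (275,228) with its tab near (260,220), and the clean one at (388,283). In the top view the rusty tab is near (243,243) and the clean tab near (390,256). I'll enlarge the rusty dock in both.

```bash
cat > h.py <<'E'
import numpy as np,cv2
def load(n): return dict(np.load(n))
def proj(s,X):
    return cv2.projectPoints(np.float64(X).reshape(-1,3),cv2.Rodrigues(s["R"])[0],s["t"],s["mtx"],s["D"])[0].reshape(-1,2)
def ray(s,p):
    a=cv2.undistortPoints(np.float64([[p]]),s["mtx"],s["D"])[0,0]
    return -s["R"].T@s["t"], s["R"].T@np.r_[a,1]
def atz(s,p,z):
    c,d=ray(s,p); return c+d*(z-c[2])/d[2]
def tri(s1,p1,s2,p2):
    c,d=ray(s1,p1);e,f=ray(s2,p2)
    k=np.linalg.lstsq(np.c_[d,-f],e-c,rcond=None)[0]
    a,b=c+k[0]*d,e+k[1]*f
    return (a+b)/2,np.linalg.norm(a-b)
E
python3 - <<'E'
from h import *
a,b=load("scene0.npz"),load("top0.npz")
A=cv2.resize(a["image"][185:260,220:330,::-1],None,fx=7,fy=7,interpolation=cv2.INTER_CUBIC)
B=cv2.resize(b["image"][180:265,190:292,::-1],None,fx=7,fy=7,interpolation=cv2.INTER_CUBIC)
cv2.imwrite("pics/cs.png",A);cv2.imwrite("pics/ct.png",B)
print(proj(b,[[0,0,0],[.149,.529,.2]]),proj(a,[[0,0,0],[.149,.529,.2]]))
E
```

```text
[[388.71511859 535.42127479]
 [ 40.61786722 473.34827702]] [[138.54550761 567.77560531]
 [-20.29932814 199.6154422 ]]
```

View pics/cs.png

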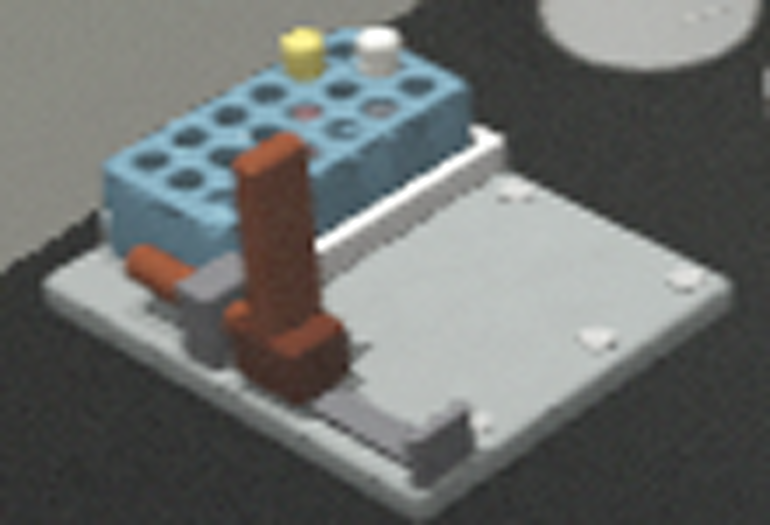

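View pics/ct.png

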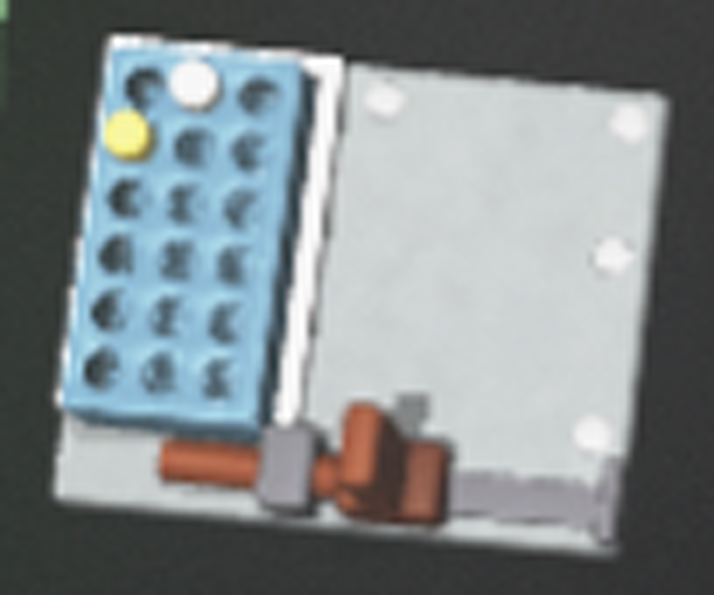

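In the crops, the tab's top face is centred at about (363,447) in the top crop and (272,151) in the scene crop. Plate corners in the top crop are (668,95), (618,553) and (55,497). In the scene crop they are (733,285), (425,495) and (45,285).

```bash
python3 - <<'E'
from h import *
a,b=load("scene0.npz"),load("top0.npz")
S=lambda p:((p[0]+.5)/7-.5+220,(p[1]+.5)/7-.5+185)
T=lambda p:((p[0]+.5)/7-.5+190,(p[1]+.5)/7-.5+180)
print("tabtop",tri(a,S((272,151)),b,T((363,447))))
C=[tri(a,S(p),b,T(q)) for p,q in [((733,285),(668,95)),((425,495),(618,553)),((45,285),(55,497))]]
for c in C: print(c)
P=[atz(b,T(q),.012) for q in [(668,95),(618,553),(55,497)]]
print(np.round(P,4),[np.linalg.norm(P[1]-P[0]),np.linalg.norm(P[2]-P[1])])
x=P[0]-P[1]; y=P[2]-P[1]; print("yaw",np.arctan2(x[1],x[0]),np.arctan2(-y[0],y[1]))
yaw=np.arctan2(-y[0],y[1])*.55+.45*np.arctan2(x[1],x[0])
R=np.array([[np.cos(yaw),-np.sin(yaw)],[np.sin(yaw),np.cos(yaw)]])
mid=(P[0]+P[2])[:2]/2
for o in (3,-3):
    org=mid+R@[o,0]*np.array(.001); print(o,"tab at home",org+R@[-.05,-.013],"at .006",org+R@[-.05,-.019])
E
```

```text
tabtop (array([0.50669076, 0.27558756, 0.09154132]), np.float64(0.0012692248386578355))
(array([0.62066663, 0.20986251, 0.00946555]), np.float64(0.002314365823396395))
(array([0.4921842 , 0.21708292, 0.01247078]), np.float64(0.00025461001683779684))
(array([0.50277715, 0.37209271, 0.00903938]), np.float64(0.0016633750453668894))
[[0.6208 0.2088 0.012 ]
 [0.4923 0.217  0.012 ]
 [0.503  0.3708 0.012 ]] [np.float64(0.1287388710011679), np.float64(0.15412912635382045)]
yaw -0.06364882939876727 -0.06921970043342802
3 tab at home [0.51414043 0.27997992] at .006 [0.51374045 0.27399326]
-3 tab at home [0.50815378 0.2803799 ] at .006 [0.5077538  0.27439324]
```

>>> carry_out(steps=[[[-0.05,-0.018,0],-0.15,-1],[[-0.1,-0.036,0],-0.3,-1],[[-0.15,-0.054,0],-0.45,-1],[[-0.2,-0.072,0.01],-0.6,-1],[[-0.25,-0.09,0.02],-0.75,-1],[[-0.3,-0.108,0.03],-0.9,-1],[[-0.35,-0.126,0.04],-1.05,-1],[[-0.4,-0.143,0.045],-1.19,-1],[[-0.414,-0.148,0.045],-1.19,-1],[[-0.414,-0.148,0.045],-1.19,-1]])

```text
time: 1.35
tool_pos: [0.5075, 0.2743, 0.1599]
ee_rot: [3.142, -0.002, 3.073]
wrist_force: [-0.1, 0.1, -0.5]
width: 0.0944
finger_force: 0.0
```

>>> carry_out(steps=[[[0,0,0.04],0,-1],[[0,0,0.08],0,-1],[[0,0,0.105],0,-1],[[0,0,0.105],0,-1]])

```text
time: 1.85
tool_pos: [0.5044, 0.2753, 0.0533]
ee_rot: [-3.14, -0.005, 3.077]
wrist_force: [-0.6, -0.3, -0.3]
width: 0.094
finger_force: 0.0
```

```bash
cat > look.py <<'E'
from bench import robot
import cv2,sys,numpy as np
s=robot.snapshot("scene"); n=sys.argv[1]; np.savez(n+".npz",**s)
cv2.imwrite(f"pics/{n}.png",cv2.resize(s["image"][165:265,210:330,::-1],None,fx=6,fy=6,interpolation=cv2.INTER_CUBIC))
o=robot.get_obs();print({k:np.round(o[k],4) for k in("time","tool_pos","wrist_force","width")})
E
python3 look.py s1
```

```text
{'time': np.float64(1.9), 'tool_pos': array([0.506 , 0.2757, 0.0554]), 'wrist_force': array([-0.1327,  0.5629,  0.9385]), 'width': np.float64(0.0937)}
```

View pics/s1.png

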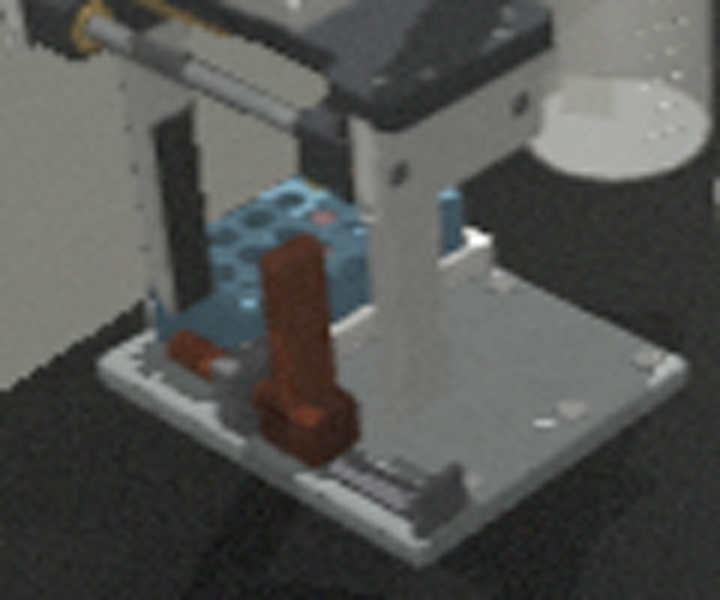

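```bash
python3 - <<'E'
from h import *
a=load("s1.npz"); d=np.array([.067,.998,0]);t=np.array([.506,.2757,.0555])
for n,p in [("tcp",t),("pad+",t+.047*d),("pad-",t-.047*d),("tab top",[.5067,.2756,.092])]: print(n,((proj(a,p)[0]-[210,165]+.5)*6-.5).round())
E
```

```text
tcp [304. 346.]
pad+ [204. 291.]
pad- [410. 403.]
tab top [295. 248.]
```

The picture shows the open fingers either side of the tab, at about (190,290) and (405,400), with the tab at (300,340) midway. So I close.

>>> carry_out(steps=[[[0,0,0],0,1],[[0,0,0],0,1],[[0,0,0],0,1],[[0,0,0],0,1],[[0,0,0],0,1],[[0,0,0],0,1]])

```text
time: 2.65
tool_pos: [0.5076, 0.2745, 0.0554]
ee_rot: [3.142, -0.0, 3.074]
wrist_force: [0.0, 0.7, 0.5]
width: 0.0374
finger_force: 0.0
```

>>> carry_out(steps=[[[0,0,0],0,1],[[0,0,0],0,1],[[0,0,0],0,1],[[0,0,0],0,1],[[0,0,0],0,1],[[0,0,0],0,1]])

```text
time: 3.4
tool_pos: [0.5077, 0.2769, 0.0555]
ee_rot: [3.137, 0.001, 3.075]
wrist_force: [1.6, 5.7, -2.9]
width: 0.0097
finger_force: 30.0
```

>>> carry_out(steps=[[[0,-0.002,0],0,1],[[0,-0.004,0],0,1],[[0,-0.006,0],0,1],[[0,-0.006,0],0,1]])

```text
time: 3.9
tool_pos: [0.5073, 0.2714, 0.0555]
ee_rot: [3.136, 0.001, 3.075]
wrist_force: [1.5, 7.6, -3.0]
width: 0.0099
finger_force: 30.0
```

>>> carry_out(steps=[[[0,-0.002,0],0,1],[[0,-0.002,0],0,1],[[0,-0.002,0],0,1]])

```text
time: 4.28
tool_pos: [0.5073, 0.271, 0.0555]
ee_rot: [3.133, 0.001, 3.076]
wrist_force: [2.6, 10.8, -3.1]
width: 0.0099
finger_force: 30.0
```

>>> carry_out(steps=[[[0,-0.002,0],0,1],[[0,-0.002,0],0,1],[[0,-0.002,0],0,1]])

```text
time: 4.65
tool_pos: [0.5073, 0.2707, 0.0555]
ee_rot: [3.13, 0.001, 3.076]
wrist_force: [1.9, 14.9, -4.5]
width: 0.0097
finger_force: 30.0
```

Stuck at y≈0.2707, so home should be at y≈0.281. Now I push back.

>>> carry_out(steps=[[[0,0.004,0],0,1],[[0,0.008,0],0,1],[[0,0.012,0],0,1],[[0,0.016,0],0,1],[[0,0.019,0],0,1],[[0,0.019,0],0,1],[[0,0.019,0],0,1]])

```text
time: 5.52
tool_pos: [0.5081, 0.2821, 0.0554]
ee_rot: [-3.139, -0.0, 3.074]
wrist_force: [-0.9, -5.2, 1.5]
width: 0.0099
finger_force: 30.0
```

>>> carry_out(steps=[[[0,0.003,0],0,1],[[0,0.005,0],0,1],[[0,0.005,0],0,1],[[0,0.005,0],0,1]])

```text
time: 6.02
tool_pos: [0.5081, 0.2826, 0.0554]
ee_rot: [-3.13, -0.002, 3.072]
wrist_force: [-2.7, -17.4, 5.5]
width: 0.0101
finger_force: 30.0
```

Hard stop at home confirmed. Second draw.

>>> carry_out(steps=[[[0,-0.005,0],0,1],[[0,-0.01,0],0,1],[[0,-0.015,0],0,1],[[0,-0.02,0],0,1],[[0,-0.025,0],0,1],[[0,-0.03,0],0,1],[[0,-0.03,0],0,1],[[0,-0.03,0],0,1]])

```text
time: 7.02
tool_pos: [0.5067, 0.263, 0.0555]
ee_rot: [3.134, 0.001, 3.076]
wrist_force: [0.7, 9.4, -2.9]
width: 0.0096
finger_force: 30.0
```

>>> carry_out(steps=[[[0,-0.002,0],0,1],[[0,-0.003,0],0,1],[[0,-0.003,0],0,1],[[0,-0.003,0],0,1]])

```text
time: 7.52
tool_pos: [0.5067, 0.2626, 0.0555]
ee_rot: [3.128, 0.002, 3.077]
wrist_force: [2.2, 15.8, -5.7]
width: 0.0099
finger_force: 30.0
```

Stuck at about 0.018. Back home.

>>> carry_out(steps=[[[0,0.006,0],0,1],[[0,0.012,0],0,1],[[0,0.018,0],0,1],[[0,0.023,0],0,1],[[0,0.027,0],0,1],[[0,0.03,0],0,1],[[0,0.033,0],0,1],[[0,0.033,0],0,1],[[0,0.033,0],0,1]])

```text
time: 8.65
tool_pos: [0.5081, 0.2826, 0.0554]
ee_rot: [-3.13, -0.002, 3.072]
wrist_force: [-2.4, -16.5, 5.4]
width: 0.01
finger_force: 30.0
```

>>> carry_out(steps=[[[0,-0.006,0],0,1],[[0,-0.012,0],0,1],[[0,-0.018,0],0,1],[[0,-0.024,0],0,1],[[0,-0.03,0],0,1],[[0,-0.036,0],0,1],[[0,-0.042,0],0,1],[[0,-0.048,0],0,1],[[0,-0.054,0],0,1],[[0,-0.054,0],0,1]])

```text
time: 9.9
tool_pos: [0.5049, 0.2362, 0.0555]
ee_rot: [3.139, 0.0, 3.075]
wrist_force: [1.3, 5.2, -2.8]
width: 0.0098
finger_force: 30.0
```

>>> carry_out(steps=[[[0,-0.003,0],0,1],[[0,-0.006,0],0,1],[[0,-0.007,0],0,1],[[0,-0.007,0],0,1],[[0,-0.007,0],0,1]])

```text
time: 10.52
tool_pos: [0.5049, 0.2358, 0.0555]
ee_rot: [3.126, 0.002, 3.077]
wrist_force: [2.4, 21.6, -6.7]
width: 0.0098
finger_force: 30.0
```

>>> carry_out(steps=[[[0,0.003,0],0,1],[[0,0.006,0],0,1],[[0,0.006,0],0,0.3],[[0,0.006,0],0,0.3],[[0,0.006,0],0,0.3],[[0,0.006,0],0,0.3],[[0,0.006,0],0,0.3],[[0,0.006,0],0,0.3]])

```text
time: 11.52
tool_pos: [0.5048, 0.2336, 0.0555]
ee_rot: [3.142, 0.0, 3.074]
wrist_force: [-0.1, -0.3, -0.3]
width: 0.0333
finger_force: 0.0
```

>>> carry_out(steps=[[[0,0,-0.03],0,0.3],[[0,0,-0.08],0,0.3],[[0,0,-0.13],0,0.3],[[0.03,0.03,-0.15],0,0.3],[[0.07,0.06,-0.15],0,0.3],[[0.12,0.1,-0.15],0,0.3],[[0.16,0.14,-0.15],0,0.3],[[0.2,0.18,-0.15],0,0.3],[[0.2,0.18,-0.15],0,0.3],[[0.2,0.18,-0.15],0,0.3]])

```text
time: 12.78
tool_pos: [0.3175, 0.4264, 0.2054]
ee_rot: [-3.141, 0.001, 3.075]
wrist_force: [-0.3, 0.6, -0.5]
width: 0.0332
finger_force: 0.0
```

```bash
python3 look.py s2; python3 - <<'E'
from bench import robot
import cv2
s=robot.snapshot("top");cv2.imwrite("pics/top2.png",s["image"][:,:,::-1])
E
```

```text
{'time': np.float64(12.825), 'tool_pos': array([0.318 , 0.426 , 0.2054]), 'wrist_force': array([-0.7501, -0.0435, -0.5079]), 'width': np.float64(0.0328)}
```

View pics/s2.png

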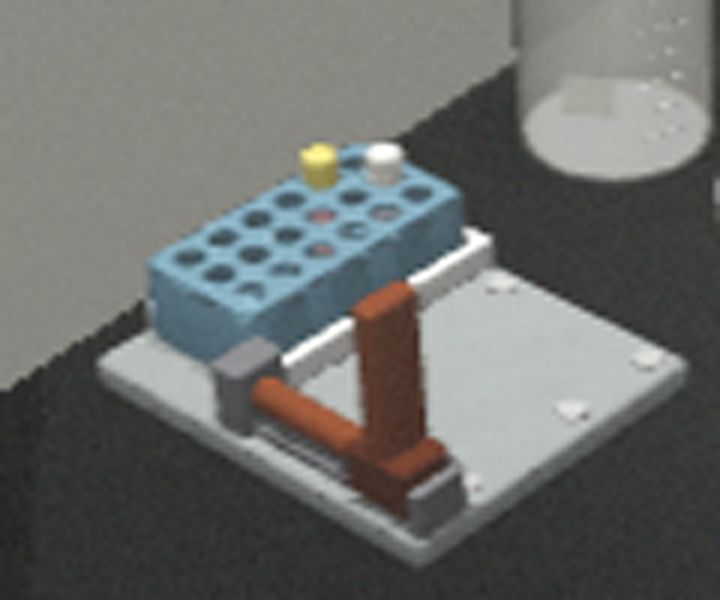

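View pics/top2.png

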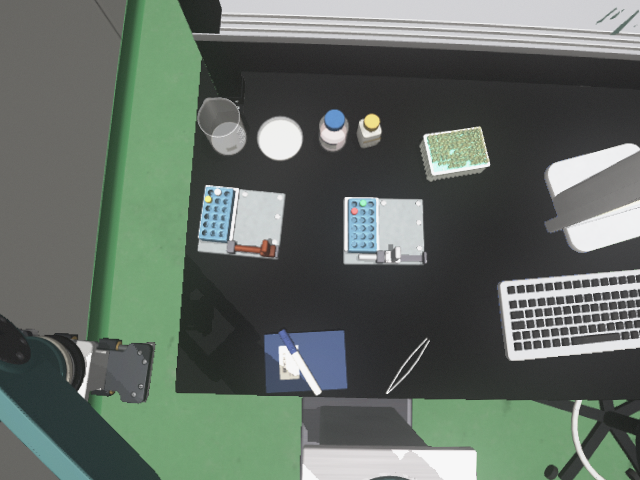

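The scene crop shows the carriage against its end stop at (435,490), and the rusty rack still in its bay. In the top view the rusty tab is now at (268,247), and the clean bolt and both racks are unmoved.

```bash
python3 -c "
from bench import robot
print(robot.close_job())"
```

```text
the job is handed in; nothing more can be done
None
```

The rusty bolt was worked free in two draw-and-return strokes, then drawn to its end stop and released; the clean bolt and both racks are unmoved, and the job was handed in at about 13 s.

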